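# Reset the slip printer's paper tray to the short slips

## Robot

A 6-joint arm with a two-finger parallel gripper is mounted at the origin on the work surface. World frame = base frame: x ahead of the robot, y to its left, z up, the work surface at z = 0. Lengths are in m, angles in rad, forces in N, time in s.
With the tool pointing down it reaches from about 0.3 to 0.85 m from the base axis. Payload 5.4 kg.
Tool frame: the origin (TCP) lies on the mounting face of the last link; the fingertips stand 173 mm ahead of it and the grasp point (between the pads) lies 155 mm ahead of it; z points along the fingers, y is the direction in which the jaws open and shut (so a half turn about z gives the same grasp; the last joint's range is limited). The gripper opens to 85 mm and grips with 20 to 120 N. Pads are 22 mm wide; open, the fingers measure 114 mm over their backs; the gripper's body (76 mm by 85 mm) begins 54 mm behind the grasp point. The pads swing forward as they close: fully open they stand 13 mm farther back than shut.
Start: joints at [1.068, 0.158, 1.597, -0, 1.386, -0.21], TCP at [0.166, 0.551, 0.405] pointing down, gripper open.
Joint ranges: [-2.91, 2.91], [-0.94, 2.29], [0.18, 2.7], [-1.29, 4.43], [0.17, 2.64], [-3, 3]. Speed limits (rad/s): [2.57, 2.57, 3.14, 3.14, 3.14, 3.14].

## Interface

Orientations are given as a unit quaternion [x, y, z, w].
In Python, from plant import arm, jaws, planner, get_image, calibration, hand_in, sensors gives the robot as it stands. Calls block until the motion is done:
- arm.movep(position, orientation): joint-space move of the TCP to a pose.
- arm.move_linear(position, attitude=None, speed=0.15): straight line of the TCP; attitude=None keeps the orientation; speed is the mean speed in m/s.
- arm.movej(angles): joint-space move.
- jaws.move_gripper(opening, grasp_force=None): opening from 0.0 (shut) to 1.0 (fully open); grasp_force is the grip in N (None keeps the last); returns when the fingers have stopped.
- arm.dwell(seconds).
- planner.solve_ik(position, orientation): joint angles nearest the present ones, or None.
- get_image(name): name is "scene" or "top"; returns the picture (480x640x3 uint8, blue, green, red); there is no depth.
- calibration(name): a dict with "K" (3x3 intrinsics, pixels), "k1" (the pictures are not rectified: a ray, as slopes to the right and down, at radius r is drawn at 1 + k1 r^2 times it, then the intrinsics apply), "rvec" (rotation vector, rad) and "tvec" (3), from world to camera coordinates, as OpenCV has them. Camera axes: x right, y down, z forward; pixel columns grow to the right and rows downward; lengths in m; the calibration is good to about 2 mm. A picture is of the moment at which its call begins. calibration takes no time and is no camera call.
A pose or a line that the arm cannot do raises arm.MotionError and nothing moves.
- hand_in(): hands the job in, once; it reports no verdict.
Readings, each from a call of its own:
- sensors.current_clock(): time.
- sensors.current_joint_pos(): joint angles.
- sensors.current_joint_vel(): joint speeds.
- sensors.current_joint_torque(): joint torques, N m.
- sensors.current_tcp_pos(): TCP position.
- sensors.current_tcp_rot(): TCP orientation.
- sensors.current_contact_force(): force on the tool from outside, world axes, zero at the start.
- sensors.current_torque(): the same for the moment, N m.
- sensors.current_opening(): opening from 0.0 (shut) to 1.0 (fully open).
Only numpy, scipy, OpenCV 4.12 (cv2) and the standard library are available. Lean on these libraries where they do the work, as an engineer would, in place of code of your own. Each camera call takes 0.05 s, during which the arm holds its last target. There are 200 camera calls.

## Task

Get the printer's paper tray ready for the short packing slips: first take the two markers out of the tray and stand both in the pen pot. Then squeeze the blue release tab against the grip of the end guide, slide the guide with the tab held in towards the tray's handle end to the next notch, where its stop plate lines up with the blue line, and let go so that the tab springs out and the guide is locked there. Leave the side guide as it is set, and the pot, tub, tape measure and tape roll standing where they are.

Things in the scene. Friction and masses are not known exactly. Their poses are not given: they have to be found in the camera images.
- tray: Light grey paper tray (cassette), open on top, fixed. 373 mm long plus a dark handle lip, 238 mm wide, walls 48 mm high (front 52). Origin: its middle, at counter height; own x along its length, -x towards the handle end (front), z up. Inside x +-177.5, y +-115 mm, floor top z = 14 mm. A fixed fence stands along y = -105 mm (44 mm high). A floor slot 22 mm wide runs under the end guide.
- blue_line (a point): Middle of the blue line across the tray floor (4 mm wide, tray x = 18.5 mm, y = 0): the handle-side face of the end guide's stop plate stands over it when the guide is in the right notch. White lines at tray x = 117.5 and -31.5 mm mark the other two notches. The notches are cut in the white +y edge of the slot, 9 mm wide and 4 mm deep.
- end_guide (a joint): Dark end guide sliding along the tray (m): about 0 at the start, locked in the rearmost notch; grows towards the tray's handle end (tray -x), up to 0.160. The next notch (blue line) is at 0.099, a third at 0.149. It slides with about 1 N; it is locked while the tab is not pressed. At value v its grip post is centred at tray x = 143.5 mm - v, y = 0.
- release_tab (a joint): Blue spring tab on the +y side (tray frame) of the guide's grip post (m): 0 = out, 0.006 = pressed flush against the post; 4 N starts it, 8 N hold it in. From 0.004 on its tooth is clear of the notch. Let go within 2 mm of a notch it springs out and the round tooth centres the guide, with 1.5 mm play; between notches it stays in at about 0.004.
- guide_grip (a point): Grip point on the end guide (moves with it): tray y = 0, 66 mm above the counter. Post: 24 mm along the slide, y -20 to +14 mm, top at z 85. Tab: 20 mm along the slide, z 31 to 83, outer face y = +26 mm (+20 pressed). So pinching along tray y takes 46 mm down to 40 mm, centred here. Stop plate: 22 to 26 mm ahead (handle side), 90 mm wide, top z 58. Rear tray wall 34 mm behind at the start.
- side_guide (a joint): Dark side guide along the tray's +y side (m), already set, held by 6 N of friction. Its inner face is at tray y = 85 mm - value; 170 mm long (tray x -115 to +55), top 55 mm above the counter. Starts anywhere from -0.018 to 0.008. Leave it.
- side_face (a point): A point on the side guide's inner face, halfway along it, 35 mm above the counter.
- marker_red: Marker pen lying more or less across the tray floor in the end guide's way: white barrel 14 mm in diameter, 140 mm long overall, red cap (47 mm) at its +x end. Origin: its centre (on the axis); own x along the barrel. 18 to 33 g.
- marker_green: Same marker with a green cap at its +x end, lying across the front half of the tray floor.
- pen_pot: Dark steel pen pot, loose: round, 80 mm outside diameter, 74 mm inside, 98 mm high, inner floor 5 mm above its underside, 0.28 to 0.46 kg. Origin: centre of its underside; z up. It stands on the left or the right of the tray.
- pot_rim (a point): Centre of the pen pot's mouth, 98 mm above the counter.
- wipes_tub: White tub of wipes with a pale blue band, 96 mm in diameter, 171 mm high; origin: centre of its underside. On the side of the tray where the pot is not. Leave it.
- tape_measure: Yellow tape measure 68 x 42 x 66 mm; origin: centre of its underside. Leave it.
- packing_tape: Brown roll of packing tape lying flat, 100 mm in diameter, 48 mm high; origin: centre of its underside. Leave it.

How it is judged:
By the outcome, as a careful person would: the job done as asked, in the order asked, and still so for the second after the job is handed in, with the robot touching nothing.
It also fails if it takes over 72 s, if anything falls off the work surface, if the arm or the gripper's body presses on something with over 40 N, if the wrist force passes 120 N, or if a joint passes its speed limit or range.

## Working session

There is one attempt and no reset: what is moved stays moved. The work goes in short steps, each a Python script; the robot and the scene stay as the last script left them, time stands still between calls to the robot, and variables do not carry over. Pictures are saved under pics/ and viewed, about 8 in all and at most 12, crops included, and the job is handed in when it is done.

```bash
ls; mkdir -p pics
cat > h.py <<'E'
import numpy as np, cv2
from plant import arm, jaws, planner, get_image, calibration, hand_in, sensors
def cam(n):
    c=calibration(n); K=np.array(c["K"],float); R=cv2.Rodrigues(np.array(c["rvec"],float))[0]; t=np.array(c["tvec"],float).ravel()
    return K,float(c["k1"]),R,t
def ray(n,uv):
    K,k1,R,t=cam(n)
    p=cv2.undistortPoints(np.array(uv,float).reshape(-1,1,2),K,np.array([k1,0,0,0,0.]))[:,0]
    d=np.c_[p,np.ones(len(p))]@R
    return -R.T@t,d
def onz(n,uv,z):
    o,d=ray(n,uv); s=(z-o[2])/d[:,2]
    return o+d*s[:,None]
def proj(n,P):
    K,k1,R,t=cam(n)
    return cv2.projectPoints(np.array(P,float).reshape(-1,1,3),cv2.Rodrigues(R)[0],t,K,np.array([k1,0,0,0,0.]))[0][:,0]
E
python3 - <<'E'
from h import *
for n in("scene","top"):
    cv2.imwrite(f"pics/{n}0.png",get_image(n)); K,k,R,t=cam(n); print(n,K.tolist(),k,-R.T@t,R.tolist())
print(sensors.current_clock(),sensors.current_tcp_rot(),sensors.current_opening())
E
```

```text
pics
scene [[587.4220368572162, 0.0, 316.5605937853347], [0.0, 587.4220368572162, 249.32431750954223], [0.0, 0.0, 1.0]] -0.0009689361428396383 [1.1638427  0.26755453 1.04265023] [[-0.4059967910445995, 0.913874477071207, -0.00021405446894456892], [0.7377584945003922, 0.32761746396330993, -0.5902365636749082], [-0.5393320029944473, -0.2397920713119538, -0.8072302974256605]]
top [[605.1155045900956, 0.0, 317.96288708356724], [0.0, 605.1155045900956, 228.74650045969364], [0.0, 0.0, 1.0]] -0.19450973719981016 [ 0.28879831 -0.01066436  1.55971349] [[0.013190663430779237, -0.9997967326321734, -0.015247944657736628], [-0.984268603827584, -0.010295841851262755, -0.17637831828167394], [0.17618547589842237, 0.017334620232451234, -0.984204343123847]]
0.1 [ 1.45879792e-01  9.89301942e-01 -8.14079824e-04 -3.01944583e-04] 0.9983469494302598
```

View pics/scene0.png

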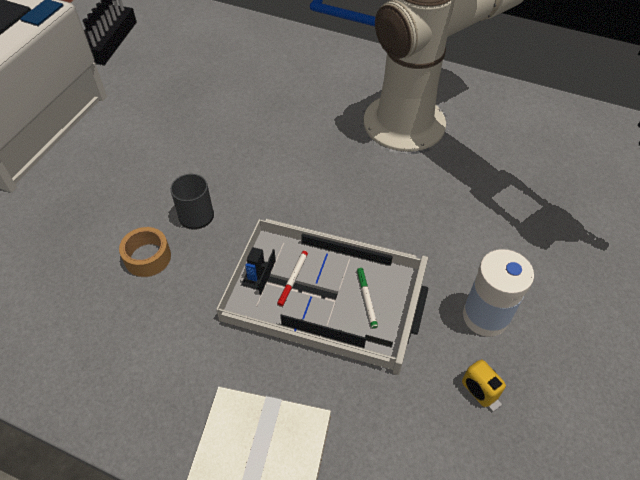

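View pics/top0.png

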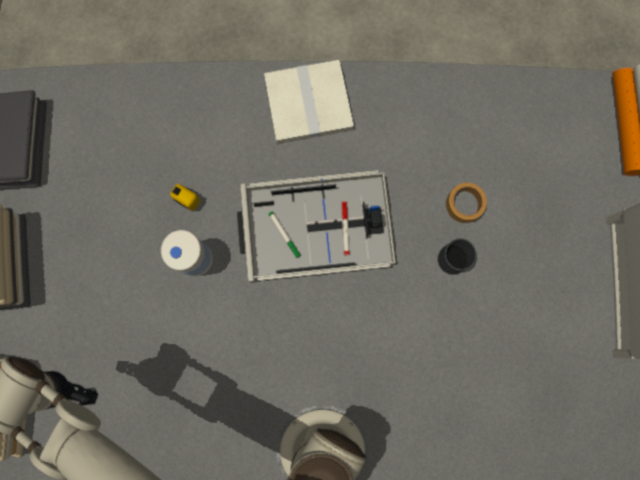

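The scene picture shows the tray with its handle on the right (handle lip at 420,310), the end guide at (258,268), red marker (293,278), green marker (367,298), pot (192,200) and tub (498,293). In the top view the tray's -x points left (world +y): guide at (374,219), blue line at (326,222), markers (346,228) and (284,235), pot (458,256).

```bash
cat > m.py <<'E'
from h import *
def masks(img):
    h=cv2.cvtColor(img,cv2.COLOR_BGR2HSV); H,S,V=[h[...,i].astype(int) for i in range(3)]
    return dict(red=((H<8)|(H>172))&(S>150)&(V>70), green=(H>50)&(H<85)&(S>120)&(V>40), blue=(H>100)&(H<130)&(S>130)&(V>60))
def blobs(m,box,amin=6):
    x0,y0,x1,y1=box; s=np.zeros(m.shape,np.uint8); s[y0:y1,x0:x1]=m[y0:y1,x0:x1]
    n,l,st,c=cv2.connectedComponentsWithStats(s)
    return [(st[i].tolist(),c[i].round(1).tolist()) for i in range(1,n) if st[i,4]>=amin]
E
python3 - <<'E'
from m import *
box={"top":(225,160,405,290),"scene":(200,205,450,380)}
for n in box:
    im=cv2.imread(f"pics/{n}0.png")
    for k,m in masks(im).items(): print(n,k,blobs(m,box[n]))
im=cv2.imread("pics/top0.png")[165:290,230:400]
cv2.imwrite("pics/top0c.png",cv2.resize(im,None,fx=4.5,fy=4.5,interpolation=cv2.INTER_CUBIC))
im=cv2.imread("pics/scene0.png")[205:380,205:440]
cv2.imwrite("pics/scene0c.png",cv2.resize(im,None,fx=3.4,fy=3.4,interpolation=cv2.INTER_CUBIC))
E
```

```text
top red [([342, 202, 5, 17, 72], [344.2, 209.9]), ([345, 251, 4, 3, 10], [346.5, 252.2])]
top green [([288, 242, 12, 15, 66], [293.6, 249.0])]
top blue [([370, 206, 8, 4, 23], [373.9, 207.7])]
scene red [([302, 251, 6, 4, 13], [304.6, 252.2]), ([278, 285, 14, 21, 132], [284.2, 294.9])]
scene green [([358, 268, 9, 19, 107], [361.6, 277.0]), ([371, 322, 6, 4, 14], [373.2, 322.9])]
scene blue [([316, 254, 12, 29, 56], [321.2, 268.2]), ([246, 263, 11, 18, 152], [250.9, 271.7]), ([303, 297, 9, 22, 43], [306.7, 307.3])]
```

View pics/top0c.png

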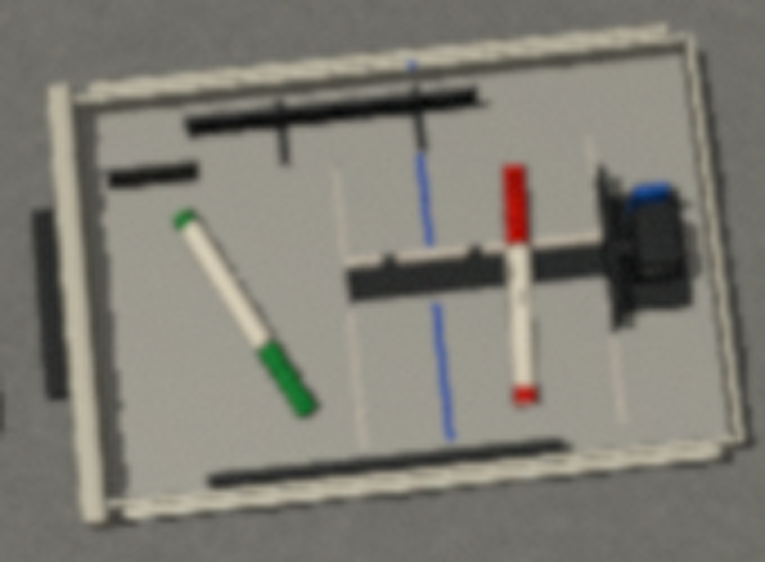

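View pics/scene0c.png

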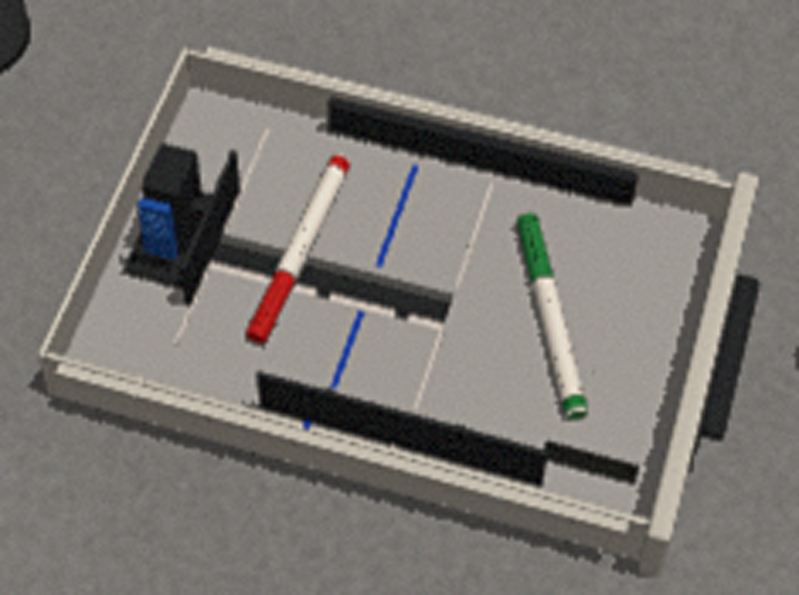

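The crops show the red marker from (515,165) to (526,403) in the top crop, straddling the slot, and the green one from (183,220) to (308,412). The blue line runs (420,152)-(451,438), and the guide post is at (660,240) with the tab on its far side.

Run:
```python
from h import *
T=lambda p:(np.array(p,float)+.5)/4.5-.5+[230,165]
S=lambda p:(np.array(p,float)+.5)/3.4-.5+[205,205]
def pr(s,a): print(s,(a*1000).round(1).tolist())
pr("top rear corners far/near z48",onz("top",T([(690,38),(744,440)]),.048))
pr("top front corners far/near z52",onz("top",T([(50,90),(88,520)]),.052))
pr("sc rear near/far z48",onz("scene",S([(186,51),(42,356)]),.048))
pr("sc front near/far z52",onz("scene",S([(755,178),(660,545)]),.052))
pr("top blue",onz("top",T([(420,152),(451,438)]),.014))
pr("sc blue",onz("scene",S([(415,167),(379,265),(361,312),(334,386)]),.014))
pr("top slot",onz("top",T([(348,270),(352,298),(600,238)]),.014))
pr("top red cap..end",onz("top",T([(515,168),(525,401)]),.021))
pr("sc red",onz("scene",S([(258,335),(339,162)]),.021))
pr("top green cap..end",onz("top",T([(304,408),(187,222)]),.021))
pr("sc green",onz("scene",S([(527,221),(573,406)]),.021))
pr("top post top",onz("top",T([(660,230)]),.085))
# pot: dark blob
for n,b in(("top",(430,225,490,285)),("scene",(160,165,225,235))):
    im=cv2.imread(f"pics/{n}0.png"); g=im[b[1]:b[3],b[0]:b[2]].max(2)
    m=(g<65).astype(np.uint8); k,l,st,c=cv2.connectedComponentsWithStats(m); i=1+np.argmax(st[1:,4]); print(n,st[i],c[i]+b[:2])
    cv2.imwrite(f"pics/pot_{n}.png",cv2.resize(im[b[1]:b[3],b[0]:b[2]],None,fx=6,fy=6,interpolation=cv2.INTER_CUBIC))
a,b=[cv2.imread(f"pics/pot_{n}.png") for n in("top","scene")]
c=np.zeros((420,760,3),np.uint8); c[:a.shape[0],:a.shape[1]]=a; c[:b.shape[0],365:365+b.shape[1]]=b; cv2.imwrite("pics/pot.png",c)
```

```text
top rear corners far/near z48 [[707.5, -150.2, 48.0], [475.4, -179.0, 48.0]]
top front corners far/near z52 [[672.3, 216.8, 52.0], [425.9, 186.7, 52.0]]
sc rear near/far z48 [[476.7, -174.3, 48.0], [710.8, -146.6, 48.0]]
sc front near/far z52 [[427.4, 189.6, 52.0], [680.1, 216.7, 52.0]]
top blue [[646.4, 4.6, 14.0], [479.1, -15.1, 14.0]]
sc blue [[478.5, -13.2, 14.0], [555.4, -4.0, 14.0], [590.6, -0.2, 14.0], [643.4, 6.2, 14.0]]
top slot [[576.1, 45.3, 14.0], [559.7, 42.8, 14.0], [596.5, -100.2, 14.0]]
top red cap..end [[635.9, -50.6, 21.0], [499.9, -57.0, 21.0]]
sc red [[633.9, -47.7, 21.0], [499.1, -56.7, 21.0]]
top green cap..end [[494.5, 68.9, 21.0], [602.1, 138.7, 21.0]]
sc green [[492.9, 68.3, 21.0], [602.7, 140.2, 21.0]]
top post top [[587.2, -129.3, 85.0]]
top [   8   14   38   35 1017] [456.81022616 256.68534907]
scene [   9   10   45   54 1783] [191.69153113 202.07178912]
```

View pics/pot.png

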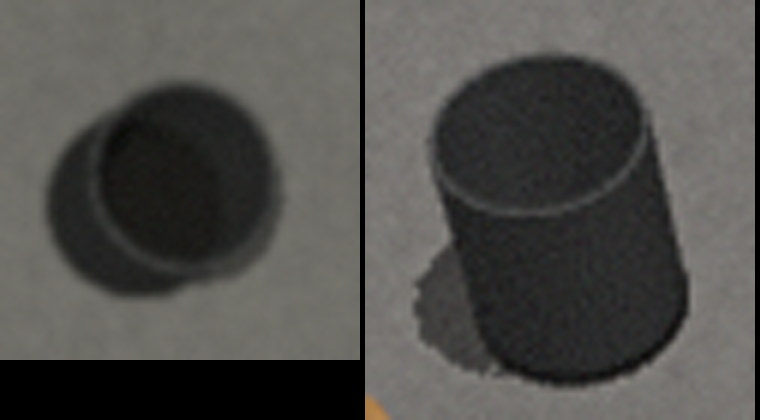

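```bash
cat >> h.py <<'E'
from scipy.spatial.transform import Rotation as Rn
C=np.array([.572,.0155]); th=np.radians(6.7)
XH=np.array([np.sin(th),-np.cos(th)]); YH=np.array([np.cos(th),np.sin(th)])
def tray(x,y): return C+x*XH+y*YH
def quat(x,z):
    x=np.array(x,float);z=np.array(z,float); x/=np.linalg.norm(x); z/=np.linalg.norm(z)
    return Rn.from_matrix(np.c_[x,np.cross(z,x),z]).as_quat()
UP=np.array([0,0,1.])
GR=.168  # marker axis ahead of TCP when held near the tips
def release(az,beta,s):
    h=np.array([np.cos(az),np.sin(az),0]); d=np.cos(beta)*h-np.sin(beta)*UP; a=np.cos(beta)*UP+np.sin(beta)*h
    return h,d,a,quat(s*a,d)
E
python3 - <<'E'
from h import *
p1=onz("top",[[430+187/6-.4,225+173/6-.4]],.098)[0]; p2=onz("scene",[[160+176/6-.4,165+135/6-.4]],.098)[0]; print("pot",p1.round(4),p2.round(4))
P=(p1+p2)/2
q0=sensors.current_joint_pos()
for b in (10,15,25):
  for s in(1,-1):
    for az in range(0,360,15):
      h,d,a,q=release(np.radians(az),np.radians(b),s)
      B=np.r_[P[:2],.02]-.008*h; 
      try: J=[planner.solve_ik(list(B+a*(.118+dz)-GR*d),list(q)) for dz in(0,.12)]
      except Exception as e: print(e);J=[None]
      if all(j is not None for j in J): print(b,s,az,np.round(J[0],2),np.round(J[1],2))
mk={"red":([635,-49],[499.5,-57]),"green":([493.7,68.6],[602.4,139.5])}
for n,(c,e) in mk.items():
  c,e=np.array(c)/1000,np.array(e)/1000; u=(c-e)/np.linalg.norm(c-e); m=(c+e)/2
  for E in(1,-1):
    for s in(1,-1):
      g=m+E*u*.048; j=planner.solve_ik([*g,.189],list(quat([*(s*E*u),0],-UP))); print(n,"E",E,"s",s,g.round(3),None if j is None else np.round(j,2))
E
```

```text
pot [ 0.4926 -0.3364  0.098 ] [ 0.4924 -0.3326  0.098 ]
10 1 0 [-1.32  0.39  2.21  1.69  1.29 -1.01] [-1.27  0.07  2.21  1.64  1.23 -0.7 ]
10 1 15 [-1.34  0.49  2.02  1.44  1.45 -0.94] [-1.29  0.22  2.05  1.45  1.45 -0.68]
10 1 30 [-1.32  0.61  1.82  1.25  1.61 -0.89] [-1.28  0.37  1.85  1.29  1.65 -0.68]
10 1 45 [-1.27  0.73  1.61  1.1   1.78 -0.86] [-1.24  0.51  1.65  1.16  1.83 -0.69]
10 1 60 [-1.2   0.86  1.39  0.97  1.95 -0.86] [-1.18  0.64  1.45  1.05  2.02 -0.7 ]
10 1 75 [-1.13  0.98  1.17  0.85  2.13 -0.88] [-1.11  0.77  1.25  0.94  2.2  -0.74]
10 1 90 [-1.05  1.1   0.96  0.73  2.31 -0.93] [-1.04  0.89  1.06  0.81  2.38 -0.81]
10 1 105 [-0.97  1.21  0.75  0.57  2.48 -1.04] [-0.96  0.99  0.89  0.65  2.55 -0.94]
10 1 165 [-0.63  1.35  0.52 -0.68  2.55 -2.23] [-0.64  1.1   0.7  -0.76  2.59 -2.32]
10 1 180 [-0.55  1.26  0.67 -0.84  2.38 -2.36] [-0.56  1.03  0.82 -0.92  2.42 -2.46]
10 1 195 [-0.48  1.15  0.86 -0.95  2.19 -2.42] [-0.5   0.94  0.98 -1.03  2.23 -2.53]
10 1 210 [-0.41  1.03  1.07 -1.06  2.   -2.43] [-0.44  0.82  1.16 -1.12  2.03 -2.56]
10 1 225 [-0.36  0.91  1.29 -1.1
[... 9003 characters left out ...]
30 [-0.98  0.12  2.32  2.29  0.56  2.13] [-0.92 -0.03  2.17  1.84  0.37  2.68]
25 -1 345 [-1.11  0.17  2.26  1.83  0.78  2.34] [-1.02  0.01  2.14  1.57  0.67  2.76]
red E 1 s 1 [ 0.615 -0.05 ] [-0.28  0.51  1.61 -0.    1.02  1.23]
red E 1 s -1 [ 0.615 -0.05 ] [-0.28  0.51  1.61 -0.    1.02 -1.91]
red E -1 s 1 [ 0.519 -0.056] [-0.34  0.31  1.89 -0.    0.94 -1.97]
red E -1 s -1 [ 0.519 -0.056] [-0.34  0.31  1.89 -0.    0.94  1.17]
green E 1 s 1 [0.508 0.078] [-0.08  0.29  1.92 -0.    0.94 -2.23]
green E 1 s -1 [0.508 0.078] [-0.08  0.29  1.92 -0.    0.94  0.91]
green E -1 s 1 [0.588 0.13 ] [ 0.02  0.48  1.66 -0.    1.    1.01]
green E -1 s -1 [0.588 0.13 ] [ 0.02  0.48  1.66 -0.    1.   -2.13]
```

Pot mouth found at (0.4925, -0.334); both views agree to 4 mm. Now red: grasp near its plain end, lift, and stop above the pot for a look.

```bash
cat >> h.py <<'E'
POT=np.array([.4925,-.334])
MK={"red":([.635,-.049],[.4995,-.057],-1),"green":([.4937,.0686],[.6024,.1395],1)}
AZ,BE=np.radians(105),np.radians(15)
def st(t): print(t,"t=%.1f"%sensors.current_clock(),"open %.3f"%sensors.current_opening(),"F",np.round(sensors.current_contact_force(),1),"tcp",np.round(sensors.current_tcp_pos(),4),flush=True)
def pick(n):
    c,e,E=MK[n]; c,e=np.array(c),np.array(e); u=(c-e)/np.linalg.norm(c-e); g=(c+e)/2+E*u*.048
    q=list(quat([*(E*u),0],-UP))
    jaws.move_gripper(.45,40)
    arm.movep([*g,.38],q); arm.move_linear([*g,.189],speed=.12); st("down")
    jaws.move_gripper(0.,40); st("closed")
    arm.move_linear([*g,.36],speed=.2); st("lifted")
def rel_pose(lat,bz,back=.010):
    h,d,a,q=release(AZ,BE,1); B=np.r_[POT,bz]-back*h+lat*np.array([-h[1],h[0],0])
    return B+a*.118-GR*d,q,d
E
python3 - <<'E'
from h import *
pick("red")
p,q,d=rel_pose(-.012,.15)
arm.movep(list(p),list(q)); st("above")
cv2.imwrite("pics/s1.png",get_image("scene")); cv2.imwrite("pics/t1.png",get_image("top"))
a=cv2.imread("pics/s1.png")[60:300,80:340]; b=cv2.imread("pics/t1.png")[160:400,340:600]
cv2.imwrite("pics/c1.png",cv2.resize(np.hstack([a,b]),None,fx=1.53,fy=1.53,interpolation=cv2.INTER_CUBIC))
E
```

```text
down t=4.9 open 0.444 F [-0.8 -0.6  1.1] tcp [ 0.5197 -0.056   0.1897]
closed t=5.2 open 0.143 F [-1.2  0.7  4.4] tcp [ 0.5196 -0.0559  0.1896]
lifted t=6.2 open 0.143 F [-0.1 -0.3 -1. ] tcp [ 0.5188 -0.0557  0.3584]
above t=7.3 open 0.141 F [-0.3  0.3 -0. ] tcp [ 0.5417 -0.4665  0.3074]
```

View pics/c1.png

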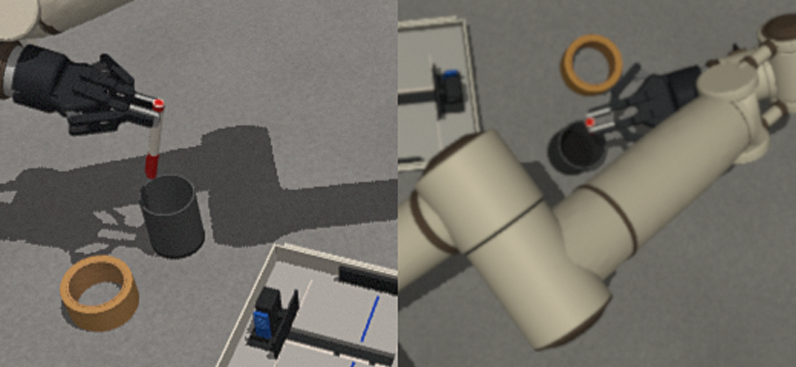

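The red marker is held upright above the pot, cap at (151,170) in the left half, with the pot mouth just below. I'll lower it and let go.

```bash
cat >> h.py <<'E'
def drop(lat,name):
    for bz in(.09,.03):
        p,q,d=rel_pose(lat,bz); arm.move_linear(list(p),speed=.1); st("low")
    jaws.move_gripper(.4); arm.dwell(.3); st("released")
    p=np.array(sensors.current_tcp_pos()); arm.move_linear(list(p-.09*d),speed=.15)
    p=p-.09*d; arm.move_linear([p[0],p[1],.36],speed=.25)
    arm.dwell(.2); cv2.imwrite(f"pics/{name}s.png",get_image("scene")); cv2.imwrite(f"pics/{name}t.png",get_image("top")); st("away")
E
python3 - <<'E'
from h import *
drop(-.012,"r")
a=cv2.imread("pics/rs.png")[150:310,100:340]; b=cv2.imread("pics/rt.png")[180:340,400:580]
cv2.imwrite("pics/c2.png",cv2.resize(np.hstack([a,b]),None,fx=1.9,fy=1.9,interpolation=cv2.INTER_CUBIC))
E
```

```text
low t=8.2 open 0.143 F [-0.4  0.3  0.1] tcp [ 0.5408 -0.468   0.2477]
low t=8.9 open 0.137 F [ 0.2 -0.6 -0.1] tcp [ 0.5409 -0.4679  0.1877]
released t=9.6 open 0.400 F [ 0.4 -0.2  0.8] tcp [ 0.5408 -0.4678  0.1875]Traceback (most recent call last):
  File "<stdin>", line 2, in <module>
  File "h.py", line 47, in drop
    p=np.array(sensors.current_tcp_pos()); arm.move_linear(list(p-.09*d),speed=.15)
                                           ~~~~~~~~~~~~~~~^^^^^^^^^^^^^^^^^^^^^^^^^
plant.MotionError: the arm cannot follow that straight line within its joint ranges
```

```bash
python3 - <<'E'
s=open("h.py").read()
i=s.index("    p=np.array(sensors.current_tcp_pos()); arm.move_linear(list(p-.09*d)"); j=s.index("    arm.dwell(.2); cv2")
s=s[:i]+'''    retreat(d)
'''+s[j:]
s+='''
def retreat(d):
    p=np.array(sensors.current_tcp_pos())
    for r in(.06,.045,.03,.015):
        try: arm.move_linear(list(p-r*d),speed=.12); print("back",r); break
        except arm.MotionError: pass
    p=np.array(sensors.current_tcp_pos()); arm.move_linear([p[0],p[1],.34],speed=.2)
'''
open("h.py","w").write(s)
E
python3 - <<'E'
from h import *
retreat(rel_pose(0,.03)[2]); st("up"); pick("green")
p,q,d=rel_pose(.012,.15)
cv2.imwrite("pics/rs.png",get_image("scene")); cv2.imwrite("pics/rt.png",get_image("top"))
arm.movep(list(p),list(q)); st("above")
cv2.imwrite("pics/gs.png",get_image("scene"))
a=cv2.imread("pics/rs.png")[130:290,120:360]; b=cv2.imread("pics/rt.png")[200:320,380:500]; c=cv2.imread("pics/gs.png")[60:260,80:320]
b=cv2.resize(b,(160,160));cv2.imwrite("pics/c2.png",cv2.resize(np.hstack([a,b,cv2.resize(c,(192,160))]),None,fx=1.34,fy=1.34,interpolation=cv2.INTER_CUBIC))
E
```

```text
back 0.06Traceback (most recent call last):
  File "<stdin>", line 2, in <module>
  File "h.py", line 55, in retreat
    p=np.array(sensors.current_tcp_pos()); arm.move_linear([p[0],p[1],.34],speed=.2)
                                           ~~~~~~~~~~~~~~~^^^^^^^^^^^^^^^^^^^^^^^^^^
plant.MotionError: the arm cannot follow that straight line within its joint ranges
```

```bash
python3 - <<'E'
s=open("h.py").read()
i=s.index("    p=np.array(sensors.current_tcp_pos()); arm.move_linear([p[0],p[1],.34]")
s=s[:i]+'''    j=np.array(sensors.current_joint_pos()); j[1]-=.3; arm.movej(list(j))
'''
open("h.py","w").write(s)
E
python3 - <<'E'
from h import *
j=np.array(sensors.current_joint_pos()); print(j.round(2)); j[1]-=.3; arm.movej(list(j)); st("up"); pick("green")
p,q,d=rel_pose(.012,.15)
cv2.imwrite("pics/rs.png",get_image("scene")); cv2.imwrite("pics/rt.png",get_image("top"))
arm.movep(list(p),list(q)); st("above")
cv2.imwrite("pics/gs.png",get_image("scene"))
a=cv2.imread("pics/rs.png")[130:290,120:360]; b=cv2.imread("pics/rt.png")[200:320,380:500]; c=cv2.imread("pics/gs.png")[60:260,80:320]
b=cv2.resize(b,(160,160));cv2.imwrite("pics/c2.png",cv2.resize(np.hstack([a,b,cv2.resize(c,(192,160))]),None,fx=1.34,fy=1.34,interpolation=cv2.INTER_CUBIC))
E
```

```text
[-0.97  1.3   0.5   0.61  2.55 -0.95]
up t=11.0 open 0.403 F [ 0.1  0.8 -1.3] tcp [ 0.553  -0.5189  0.4271]
down t=14.7 open 0.449 F [ 0.3 -0.1 -0.2] tcp [0.5083 0.0778 0.1897]
closed t=15.1 open 0.146 F [-1.   0.4  4.5] tcp [0.5081 0.0778 0.1896]
lifted t=16.1 open 0.141 F [-0.7 -0.4 -1. ] tcp [0.5073 0.0779 0.3584]
above t=17.7 open 0.138 F [-0.   0.5  0.1] tcp [ 0.5188 -0.4726  0.308 ]
```

View pics/c2.png

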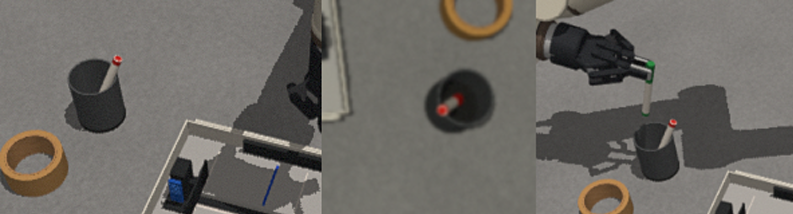

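Red stands in the pot (tip at (117,60), leaning left of its mouth), and green is held above it. I'll drop green, then pinch the guide.

Run:
```python
from h import *
drop(.012,"g")
a=cv2.imread("pics/gs.png")[150:280,120:310]; b=cv2.imread("pics/gt.png")[190:320,350:500]
cv2.imwrite("pics/c3.png",cv2.resize(np.hstack([a,b]),None,fx=2.2,fy=2.2,interpolation=cv2.INTER_CUBIC))
C[:]=[.5725,.0148]
g=tray(.1435,0); x3=np.r_[XH,0]
for s in(1,-1):
    j=planner.solve_ik([*g,.35],list(quat(s*x3,-UP))); print(s,None if j is None else np.round(j,2))
```

```text
low t=18.5 open 0.144 F [-0.7 -0.1  0.3] tcp [ 0.5176 -0.4742  0.2477]
low t=19.2 open 0.141 F [-1.1 -0.7  0.6] tcp [ 0.5177 -0.4741  0.1877]
released t=19.9 open 0.398 F [ 0.6 -0.4 -0.3] tcp [ 0.5176 -0.474   0.1875]
back 0.06
away t=21.6 open 0.400 F [ 0.5  0.7 -1.2] tcp [ 0.5302 -0.526   0.4215]
1 [-0.41  0.27  1.57 -0.    1.29  2.61]
-1 [-0.41  0.27  1.57 -0.    1.29 -0.53]
```

View pics/c3.png

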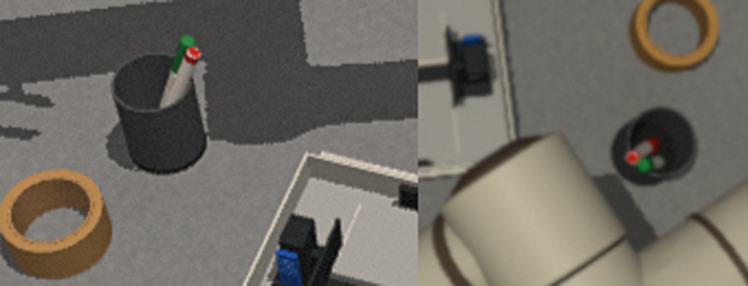

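Both markers stand in the pot (tips at (187,42) green and (193,55) red). Next I'll pinch the guide and slide it.

Run:
```python
from h import *
C[:]=[.5725,.0148]
g=tray(.1435,0.002); q=list(quat(-np.r_[XH,0],-UP))
jaws.move_gripper(.92,30)
arm.movep([*g,.36],q); arm.move_linear([*g,.222],speed=.12); st("down")
jaws.move_gripper(.2,30); arm.dwell(.3); st("pinched")
if .42<sensors.current_opening()<.52:
    p=np.array(sensors.current_tcp_pos()); t=p.copy(); t[:2]=g-.099*XH; t[2]=.222
    for f in(.3,.7,1.):
        arm.move_linear([*(g-.099*f*XH),.222],speed=.06); st("slid %.2f"%f)
    v=(np.array(sensors.current_tcp_pos())[:2]-p[:2])@-XH; print("moved mm",v*1000)
```

```text
down t=24.6 open 0.920 F [ 0.7 -0.4 -1. ] tcp [ 0.5917 -0.1277  0.223 ]
pinched t=25.4 open 0.452 F [-14.9  -1.4  14. ] tcp [ 0.5903 -0.128   0.2235]
slid 0.30 t=26.0 open 0.448 F [-14.1  -0.8  14.9] tcp [ 0.5868 -0.0982  0.2235]
slid 0.70 t=26.8 open 0.453 F [-14.8  -0.8  15.1] tcp [ 0.5822 -0.0588  0.2236]
slid 1.00 t=27.4 open 0.448 F [-14.9  -1.3  15.6] tcp [ 0.5788 -0.0292  0.2235]
moved mm 99.50049506208987
```

Run:
```python
from h import *
jaws.move_gripper(.92); arm.dwell(.3); st("open")
p=np.array(sensors.current_tcp_pos()); arm.move_linear([p[0],p[1],.38],speed=.2)
arm.movej([1.068,.158,1.597,0,1.386,-.21]); st("home")
s=get_image("scene"); t=get_image("top"); cv2.imwrite("pics/fs.png",s); cv2.imwrite("pics/ft.png",t)
a=cv2.resize(s[205:380,205:440],None,fx=2.2,fy=2.2,interpolation=cv2.INTER_CUBIC); b=cv2.resize(t[165:290,230:400],(282*385//282-0,385)[:1]+(385,),interpolation=cv2.INTER_CUBIC)[:, :]
b=cv2.resize(t[165:290,255:345],(277,385),interpolation=cv2.INTER_CUBIC)
cv2.imwrite("pics/c4.png",np.hstack([a,b]))
```

```text
open t=28.2 open 0.918 F [-0.7 -0.2 -0.4] tcp [ 0.5797 -0.0291  0.222 ]
home t=31.7 open 0.918 F [1.1 0.5 0.8] tcp [0.1667 0.5503 0.4048]
```

View pics/c4.png

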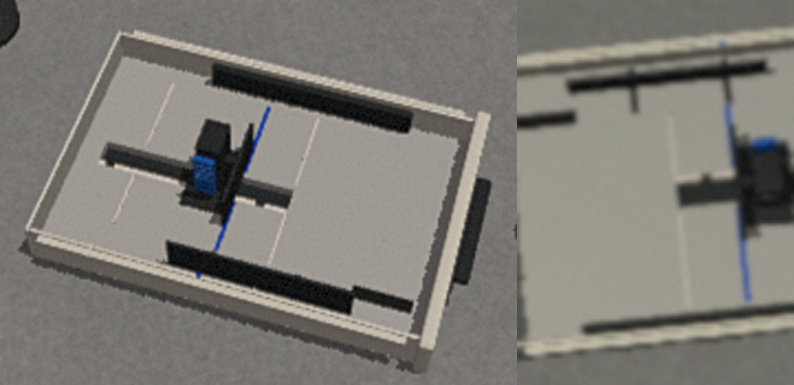

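The stop plate stands on the blue line and the side guide looks unmoved. I'll check numerically that the tab is out by comparing its face with the start, and check that the other things haven't moved.

Run:
```python
from m import *
def tab(n,f,box):
    m=masks(cv2.imread(f))["blue"]; b=[x for x in blobs(m,box,10)]; return b
s0=tab("scene","pics/scene0.png",(235,250,270,290)); s1=tab("scene","pics/fs.png",(285,265,306,300))
t0=tab("top","pics/top0.png",(360,200,385,215)); t1=tab("top","pics/ft.png",(330,200,360,220))
print(s0,s1,t0,t1)
def tr(p): d=p[:2]-C; return (d@XH*1000).round(1),(d@YH*1000).round(1)
for n,z,A,B in(("scene",.057,s0,s1),("top",.083,t0,t1)):
    for X in(A,B):
        X=max(X,key=lambda b:b[0][4]); print(n,tr(onz(n,[X[1]],z)[0]))
for n,a,b in(("scene","scene0","fs"),("top","top0","ft")):
    d=cv2.absdiff(cv2.imread(f"pics/{a}.png"),cv2.imread(f"pics/{b}.png")).max(2)>45
    print(n,[x for x in blobs(d,(0,0,640,480),12)])
```

```text
[([246, 263, 11, 18, 152], [250.9, 271.7])] [([293, 275, 10, 19, 161], [297.6, 283.8])] [([370, 206, 8, 4, 23], [373.9, 207.7])] [([331, 210, 8, 4, 25], [334.7, 211.8])]
scene (np.float64(142.9), np.float64(21.9))
scene (np.float64(43.5), np.float64(21.5))
top (np.float64(142.3), np.float64(19.5))
top (np.float64(43.9), np.float64(19.5))
scene [([193, 166, 18, 33, 241], [201.5, 182.3]), ([240, 247, 36, 48, 930], [256.9, 269.5]), ([277, 251, 44, 57, 1089], [299.9, 282.3]), ([356, 268, 22, 61, 406], [366.0, 296.8])]
top [([324, 201, 25, 49, 610], [337.3, 222.7]), ([362, 202, 24, 37, 499], [373.3, 219.6]), ([269, 212, 5, 4, 14], [270.7, 213.2]), ([272, 216, 16, 25, 54], [279.2, 227.4]), ([287, 240, 14, 18, 110], [293.5, 248.7]), ([344, 251, 6, 4, 24], [346.5, 252.5]), ([444, 253, 15, 14, 121], [451.3, 259.6]), ([457, 261, 5, 5, 19], [458.6, 263.2])]
```

The guide moved about 99 mm. Its tab sits as far out as at the start, and only the expected parts of the picture changed.

```bash
python3 -c "
from h import *
hand_in(); st('done')"
```

```text
the job is handed in; nothing more can be done
the job is handed in; nothing more can be done
```

The tray is ready: both markers stand in the pen pot, and the end guide is locked at the blue line. I put the markers in the pot one after the other. Then I pinched the release tab, slid the guide 99.5 mm towards the handle end and let go. The job was handed in with the arm back at its start pose, at about 32 s on the robot's clock.

**What the last checks showed**
- **Guide:** the tab moved 98.4 mm in the top view and 99.4 mm in the scene view, against 99 mm wanted. The stop plate stands over the blue line in both.
- **Tab:** its outer face is within 0.4 mm of where it stood out from the post at the start, so it has sprung out.
- **Markers:** both stood in the pot in the last close look, and the final comparison showed them there still.
- **Everything else:** comparing pictures from before and after, the only changes were at the markers, the guide and the pot mouth. The side guide, pot, tub, tape measure and tape roll had not visibly moved.

**What failed or disagreed**
- **Refused moves:** two straight-line moves away from the pot were refused as outside the joint ranges. I replaced them with a shorter retreat and a joint move, and nothing was touched.
- **Tray position:** estimates of the tray's position differed by a few millimetres, so I used the ones from the blue line and the guide post.
- **Side force:** while pinching the guide, the wrist carried a steady side force of about 15 N, well under the limit.

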